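# Find the weak spring of the carving cradle

## Task

One of the three springs in the violin neck cradle has gone soft. Press the three cork pads with a fingertip one after the other, left, middle, then right as seen from the robot, each far enough to see it give and feel how stiff it is; after that push the orange tag of the softest one fully down, leaving the other two tags up. Pick nothing up and leave the loose things on and around the cradle where they are.

Things in the scene. Friction and masses are not known exactly. Their poses are not given: they have to be found in the camera images.
- cradle: Neck-carving cradle fixed to the bench: brown wooden beam, 150 x 460 mm (x, y), 40 mm high. Origin under its centre; y runs to its left end as the robot sees it, x away from the robot. Three sprung rests that look alike stand on it 130 mm apart, each with a round pad (far side) and an orange tag (robot side). They swap places from run to run: letters a, b, c say nothing of the place.
- left_pad (a point): Centre of the top face of the left pad when it stands up unpressed (fixed to the cradle at x +30, y +130, z +78 mm; does not follow the pad). The pad is a cork-faced disc 50 mm across and 14 mm thick on a coil spring; it goes straight down by up to 12 mm and springs back. It moves once a 1 N preload is overcome; the three spring rates are about 400, 900 and 1600 N/m, one each, in any order. Left is the robot's left.
- left_tag (a point): Centre of the top face of the left tag when it stands fully up (fixed to the cradle at x -45, y +130, z +86 mm; does not follow the tag). The tag is an orange plate 30 x 34 mm (x, y), 6 mm thick, on a steel stem above a brass collar. It goes straight down by 14 mm until it rests on the collar; it moves against about 3 N of friction and stays where it is left.
- middle_pad (a point): Centre of the top face of the middle pad when it stands up unpressed (fixed to the cradle at x +30, y +0, z +78 mm; does not follow the pad). The pad is a cork-faced disc 50 mm across and 14 mm thick on a coil spring; it goes straight down by up to 12 mm and springs back. It moves once a 1 N preload is overcome; the three spring rates are about 400, 900 and 1600 N/m, one each, in any order. Left is the robot's left.
- middle_tag (a point): Centre of the top face of the middle tag when it stands fully up (fixed to the cradle at x -45, y +0, z +86 mm; does not follow the tag). The tag is an orange plate 30 x 34 mm (x, y), 6 mm thick, on a steel stem above a brass collar. It goes straight down by 14 mm until it rests on the collar; it moves against about 3 N of friction and stays where it is left.
- right_pad (a point): Centre of the top face of the right pad when it stands up unpressed (fixed to the cradle at x +30, y -130, z +78 mm; does not follow the pad). The pad is a cork-faced disc 50 mm across and 14 mm thick on a coil spring; it goes straight down by up to 12 mm and springs back. It moves once a 1 N preload is overcome; the three spring rates are about 400, 900 and 1600 N/m, one each, in any order. Left is the robot's left.
- right_tag (a point): Centre of the top face of the right tag when it stands fully up (fixed to the cradle at x -45, y -130, z +86 mm; does not follow the tag). The tag is an orange plate 30 x 34 mm (x, y), 6 mm thick, on a steel stem above a brass collar. It goes straight down by 14 mm until it rests on the collar; it moves against about 3 N of friction and stays where it is left.
- tag_a (a joint): How far one of the three tags is pushed down, m: 0 is fully up, 0.014 is fully down on its collar. The letter does not tell in which place it stands.
- tag_b (a joint): How far one of the three tags is pushed down, m: 0 is fully up, 0.014 is fully down on its collar. The letter does not tell in which place it stands.
- tag_c (a joint): How far one of the three tags is pushed down, m: 0 is fully up, 0.014 is fully down on its collar. The letter does not tell in which place it stands.
- neck: Loose pale maple violin neck with a scroll, 270 mm long, 44 mm high at most, lying along the far side of the cradle. Origin on the bench under its middle. To be left alone.
- gouge: Loose carving gouge with a dark wooden handle, 235 mm long, 29 mm thick, lying between the cradle and the robot. Origin on the bench near its middle. To be left alone.
- bridge_blank: Loose maple bridge blank, 42 x 14 mm and 26 mm high, standing on the beam between the left and middle rests. Origin under its centre. To be left alone.
- peg_blank: Loose black ebony peg, 18 mm across its foot and 32 mm high, standing on the beam between the middle and right rests. Origin under its centre. To be left alone.
- drink: Loose drinks bottle, 66 mm across and 190 mm high, on the bench to the left. Origin under its centre. To be left alone.
- cup: Loose white cup, 74 mm across and 88 mm high, on the bench to the right. Origin under its centre. To be left alone.
- glue: Loose white glue jar with a yellow cap, 68 mm across and 80 mm high, on the bench to the right. Origin under its centre. To be left alone.

How it is judged (in metres and radians):
On the way, in this order (a step that is already met when the one before it is completed fails the run):
1. the fingers press on the left pad with 1.5 N or more (horizontal distance between the grasp point and left_pad below 0.055 m and contact force between the fingers and anything else above 1.5 N), for 0.1 s.
2. the fingers press on the middle pad with 1.5 N or more (horizontal distance between the grasp point and middle_pad below 0.055 m and contact force between the fingers and anything else above 1.5 N), for 0.1 s.
3. the fingers press on the right pad with 1.5 N or more (horizontal distance between the grasp point and right_pad below 0.055 m and contact force between the fingers and anything else above 1.5 N), for 0.1 s.
4. the tag of the softest pad is pushed fully down (11 mm or more) (value of joint tag_b above 0.011 m), for 0.2 s.
At the end, for the whole second after the job is handed in: The tag of the softest pad is at least 11 of its 14 mm down, the other two tags are less than 3 mm down, and the loose things are where they were (within 30 mm; the bridge and peg blanks on the beam within 15 mm) (value of joint tag_b above 0.011 m and value of joint each of tag_a, tag_c below 0.003 m and not (distance of neck from where it was at the start of the episode above 0.03 m) and not (distance of gouge from where it was at the start of the episode above 0.03 m) and not (distance of bridge_blank from where it was at the start of the episode above 0.015 m) and not (distance of peg_blank from where it was at the start of the episode above 0.015 m) and not (distance of drink from where it was at the start of the episode above 0.03 m) and not (distance of cup from where it was at the start of the episode above 0.03 m) and not (distance of glue from where it was at the start of the episode above 0.03 m)); the robot touches nothing.
It fails at once if the tag of a pad that is not the softest is pushed down by 3 mm or more (value of joint any of tag_a, tag_c above 0.003 m).
It fails at once if a loose thing is lifted, carried or knocked more than 30 mm from its place (15 mm for the bridge and peg blanks) (distance of any of neck, gouge, drink, cup, glue from where it was at the start of the episode above 0.03 m or distance of any of bridge_blank, peg_blank from where it was at the start of the episode above 0.015 m).
It also fails if it takes over 58 s, if anything falls off the work surface, if the arm or the gripper's body presses on something with over 40 N, if the wrist force passes 120 N, or if a joint passes its speed limit or range.

## Robot

A 6-joint arm with a two-finger parallel gripper is mounted at the origin on the work surface. World frame = base frame: x ahead of the robot, y to its left, z up, the work surface at z = 0. Lengths are in m, angles in degrees, forces in N, time in s.
With the tool pointing down it reaches from about 0.4 to 0.825 m from the base axis. Payload 7 kg.
Tool frame: the origin (TCP) lies between the finger pads; the fingertips stand 19 mm ahead of it and the grasp point (between the pads) is the TCP; x points along the fingers, y is the direction in which the jaws open and shut, and the axes are right-handed (so a half turn about x gives the same grasp; the last joint's range is limited). The gripper opens to 88 mm and grips with 3 to 60 N. Pads are 19 mm wide; open, the fingers measure 130 mm over their backs; the gripper's body (78 mm by 193 mm) begins 47 mm behind the grasp point.
Start: joints at [-47.321, 20.546, 0.682, 0, -70.136, -16.507], TCP at [0.298, -0.606, 0.246] pointing down, gripper open.
Joint ranges: [-176.03, 176.03], [-82.01, 121.73], [-58.28, 71.71], [-173.87, 95.51], [-174.79, -0.11], [-173.66, 173.66]. Speed limits (degrees/s): [136.94, 136.94, 172.46, 180, 180, 180].

## Interface

Orientations are given as [roll, pitch, yaw] about the fixed x, y, z axes, in that order (R = Rz(yaw) Ry(pitch) Rx(roll)).
In Python, from plant import * gives the robot as it stands.
- The arm moves only by the tool step_arm, never from a script. Its argument "steps" is a list of rows, each a list of 2 entries, a list of its own where there are three numbers: the shift along the tool's x, y, z in units of 0.02 m (1.0 is 0.02 m), then the turn about the tool's x in units of 6 degrees (1.0 is 6 degrees). A call has 1 to 20 rows; each row shifts and turns the commanded pose from where the row before left it, along the tool's axes as they then stand; what a row does not reach is not made up. A row lasts 1/12 s, in which the tool goes at most 41.7 mm and 7.16 degrees, less where a joint would pass 70% of its speed; a pose out of reach is approached as far as the arm can. A call with a number of a shift or a turn outside -1 to 1 is refused whole. A call with a gripper value outside its range is refused whole. "fingers" is the closure, from 0 (fully open) to 1 (shut), set as the call begins (left out, the last holds). The fingers move at their own pace and stop on an object; "grip_force" is the grip in N (left out, the last holds). Time passes only in rows, so rows that do not move let the fingers close. It gives the time, the measured TCP pose, the force and the opening at its end, in the units of the state.
- get_state(): the state, without advancing time (a new reading comes with each control period).
- capture(name): name is "side" or "top" or "wrist"; returns the picture (480x640x3 uint8, blue, green, red); there is no depth.
- camera_model(name): a dict with "intrinsics" (3x3 intrinsics, pixels), "rvec" (rotation vector, rad) and "tvec" (3), from world to camera coordinates, as OpenCV has them. Camera axes: x right, y down, z forward; pixel columns grow to the right and rows downward; lengths in m; the calibration is good to about 2 mm. The wrist camera is an equidistant fisheye: a pixel r from the principal point sees the ray r / f radians off the axis. A picture is of the moment at which its call begins: read the wrist's pose just before it. camera_model takes no time and is no camera call; for the wrist camera it gives the pose at the moment of the call.
- close_job(): hands the job in, once; it reports no verdict.
The state is a dict: "time_s": time; "joints": joint angles; "qd": joint speeds; "joint_torque": joint torques, N m; "tcp_pos": TCP position; "eef_rot": TCP orientation; "contact_force": force on the tool from outside, world axes, zero at the start; "moment": the same for the moment, N m; "gripper_width": finger opening in m.
Only numpy, scipy, OpenCV 4.12 (cv2) and the standard library are available. Lean on these libraries where they do the work, as an engineer would, in place of code of your own. Each camera call takes 0.05 s, during which the arm holds its last target.

## Working session

There is one attempt and no reset: what is moved stays moved. The work goes in short steps, Python scripts to look and compute and a tool call to move; the robot and the scene stay as the last step left them, time stands still between calls to the robot, and variables do not carry over. Pictures are saved under pics/ and viewed, and the job is handed in when it is done.

Besides the shell and the picture viewer there is one more tool, called as name(argument=value, ...) on one line, values as JSON. step_arm: Moves the arm, as the interface text tells. Its arguments: {"type":"object","properties":{"steps":{"type":"array","items":{"type":"array"}},"fingers":{"type":"number"},"grip_force":{"type":"number"}},"required":["steps"]}

```bash
mkdir -p pics
python3 - <<'E'
from plant import *
import cv2
print(get_state())
for n in("top","side"):
    cv2.imwrite(f"pics/{n}0.png",capture(n)); print(n,camera_model(n))
E
```

```text
{'time_s': 0.0, 'joints': array([-4.73195268e+01,  2.05910597e+01,  6.33160434e-01, -2.17214326e-02,
       -7.01360526e+01, -1.65078632e+01]), 'qd': array([ 0.02640743,  0.08473529, -0.09613974, -0.047909  , -0.10803348,
       -0.03342593]), 'joint_torque': array([-1.84200426e-04, -5.82722247e+01,  2.93054473e+01,  6.99724987e+00,
        6.84153638e-03, -1.90401124e-04]), 'tcp_pos': array([ 0.29751358, -0.60537283,  0.24461721]), 'eef_rot': array([ 94.24755771,  89.90385401, 120.41277029]), 'contact_force': array([-0.15810142, -1.03027754, -0.61826567]), 'moment': array([-0.00707744, -0.06344535, -0.03499532]), 'gripper_width': 0.08804508394234709}
top {'intrinsics': array([[584.53854489,   0.        , 319.6563708 ],
       [  0.        , 584.53854489, 225.74498179],
       [  0.        ,   0.        ,   1.        ]]), 'rvec': array([ 2.04920157, -2.16768233,  0.22697995]), 'tvec': array([0.06282684, 0.59787111, 1.34747074])}
side {'intrinsics': array([[443.05685362,   0.        , 320.12780424],
       [  0.        , 443.05685362, 243.10900549],
       [  0.        ,   0.        ,   1.        ]]), 'rvec': array([ 0.34853635, -2.65784476,  1.43483805]), 'tvec': array([0.56583002, 0.14647095, 0.94252835])}
```

View pics/top0.png

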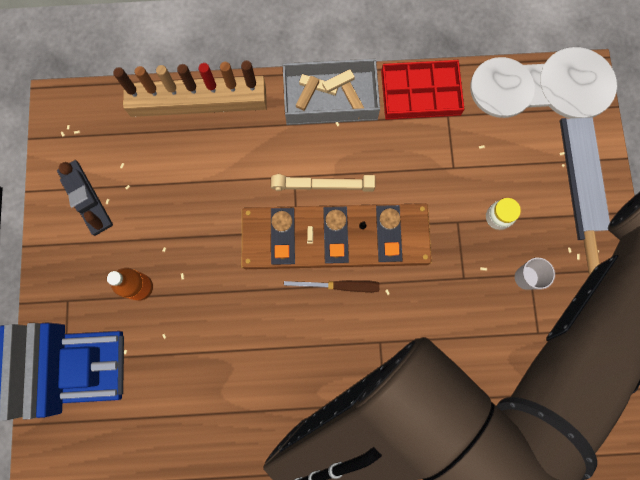

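View pics/side0.png

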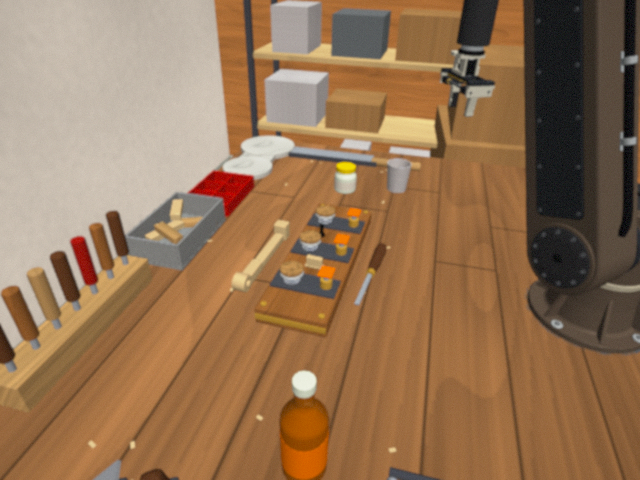

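```bash
cat > h.py <<'E'
from plant import *
import cv2, numpy as np
from scipy.spatial.transform import Rotation as Ro
def ray(m,uv,z):
    R=cv2.Rodrigues(m["rvec"])[0];c=-R.T@m["tvec"]
    K=m["intrinsics"];d=R.T@np.linalg.inv(K)@[uv[0],uv[1],1]
    return (c+d*(z-c[2])/d[2])[:2]
def tool():
    s=get_state();R=Ro.from_euler("xyz",s["eef_rot"],degrees=True).as_matrix();return s,R
E
python3 - <<'E'
from h import *
im=cv2.imread("pics/top0.png");m=camera_model("top")
h=cv2.cvtColor(im,cv2.COLOR_BGR2HSV)
mask=cv2.inRange(h,(5,225,200),(16,255,255)); 
n,l,st,ce=cv2.connectedComponentsWithStats(mask)
T=[]
for i in range(1,n):
    if st[i,4]>60: print(ce[i],st[i]); 
    if st[i,4]>60 and 240<ce[i][0]<430:T.append(ce[i])
T=sorted(T,key=lambda c:c[0])
tw=[ray(m,c,.086) for c in T]; print("tags",tw)
g=cv2.medianBlur(cv2.cvtColor(im,cv2.COLOR_BGR2GRAY),3)
# pads: light cork on dark plates
P=[]
for (u,v) in [(282,222),(336,220),(390,218)]:
    x0,y0=u-15,v-13; sub=h[y0:v+14,x0:u+16]
    mk=cv2.inRange(sub,(5,60,95),(22,200,255))
    n,l,st,ce=cv2.connectedComponentsWithStats(mk); i=1+np.argmax(st[1:,4]); print(st[i]+[x0,y0,0,0,0])
    c,r=cv2.minEnclosingCircle(np.argwhere(l==i)[:,::-1].astype(np.float32));print(c[0]+x0,c[1]+y0,r,ray(m,(u,v),.078),ray(m,ce[i]+[x0,y0],.078))
cv2.imwrite("pics/z.png",cv2.resize(im[190:310,225:445],None,fx=3.6,fy=3.6,interpolation=2))
s,R=tool();print(R.round(3))
E
```

```text
tags []
[267 209  25  27 449]
276.0 222.0 15.811488151550293 [0.6117349  0.11878349] [0.61483941 0.1278358 ]
[325 209  21  21 337]
335.2931032180786 219.2931032180786 10.41061019897461 [ 0.60930028 -0.01061578] [ 0.61083021 -0.00926424]
[380 205  26  27 496]
395.5599994659424 218.0 16.06601333618164 [ 0.60686432 -0.14008653] [ 0.60666567 -0.14864676]
[[-0.001 -0.441  0.898]
 [ 0.001  0.898  0.441]
 [-1.     0.001 -0.   ]]
```

View pics/z.png

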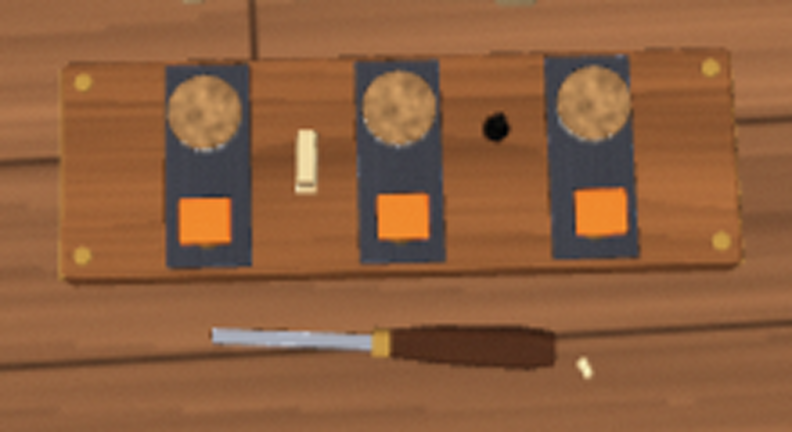

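The zoom shows the pads at about (204,112), (399,108) and (594,103), and the tags at (205,221), (403,217) and (601,212). The bridge and peg blanks stand between the rests.

Run:
```python
from h import *
im=cv2.imread("pics/top0.png");m=camera_model("top")
h=cv2.cvtColor(im,cv2.COLOR_BGR2HSV)
mask=cv2.inRange(h,(5,190,190),(20,255,255)); mask[:,:240]=0;mask[:235]=0;mask[270:]=0;mask[:,430:]=0
n,l,st,ce=cv2.connectedComponentsWithStats(mask)
T=sorted([ce[i] for i in range(1,n) if st[i,4]>60],key=lambda c:c[0])
print(T)
P=[np.array(p)/3.6+[225-.36,190-.36] for p in [(204,112),(399,108),(594,103)]]
W=[ray(m,c,.078) for c in P]+[ray(m,c,.086) for c in T]
L=np.array([[.03,.13],[.03,0],[.03,-.13],[-.045,.13],[-.045,0],[-.045,-.13]])
W=np.array(W);print(W.round(4))
r,_=Ro.align_vectors(np.c_[W-W.mean(0),W[:,0]*0],np.c_[L-L.mean(0),L[:,0]*0])
a=r.as_rotvec()[2];Rm=np.array([[np.cos(a),-np.sin(a)],[np.sin(a),np.cos(a)]])
o=W.mean(0)-Rm@L.mean(0);F=(L@Rm.T+o)
print("origin",o,"yaw",np.degrees(a));print(F.round(4),(W-F).round(4))
s,R=tool()
# target: tool y along cradle y
ty=np.arctan2(R[1,1],R[0,1]);print("tool y heading",np.degrees(ty))
print("delta world to left pad",F[0]-s["tcp_pos"][:2], "in tool y,z units",(R.T@np.r_[F[0]-s["tcp_pos"][:2],0])/.02)
```

```text
[array([281.44186047, 250.72093023]), array([336.5, 249.5]), array([391.45508982, 248.46107784])]
[[ 0.6149  0.1203]
 [ 0.6103 -0.0094]
 [ 0.6063 -0.1392]
 [ 0.5407  0.1225]
 [ 0.5363 -0.0071]
 [ 0.5315 -0.1365]]
origin [ 0.58082165 -0.0084793 ] yaw -1.9574603562193695
[[ 0.6152  0.1204]
 [ 0.6108 -0.0095]
 [ 0.6064 -0.1394]
 [ 0.5403  0.123 ]
 [ 0.5358 -0.0069]
 [ 0.5314 -0.1369]] [[-0.0004 -0.0001]
 [-0.0005  0.0001]
 [-0.0001  0.0003]
 [ 0.0004 -0.0004]
 [ 0.0005 -0.0002]
 [ 0.0001  0.0004]]
tool y heading 116.1646073759265
delta world to left pad [0.31773912 0.72586078] in tool y,z units [ 0.03295141 25.56871939 30.26251079]
```

step_arm(steps=[[[0,0,0],0.94],[[0,0,0],0.94],[[0,0,0],0.94],[[0,0,0],0.94],[[0,0,0],0.94],[[0,0.9,0.4],0],[[0,1,0.4],0],[[0,1,0.4],0],[[0,1,0.4],0],[[0,1,0.4],0],[[0,1,0.4],0],[[0,1,0.4],0],[[0,1,0.4],0],[[0,1,0.4],0],[[0,1,0.4],0],[[0,1,0.4],0],[[0,1,0.4],0],[[0,1,0.4],0],[[0,1,0.4],0],[[0,1,0.4],0]], fingers=1, grip_force=20)

```text
time_s: 1.77
tcp_pos: [0.4282, -0.3111, 0.2453]
eef_rot: [148.5, 90.0, 146.4]
contact_force: [-0.4, -1.6, -0.0]
gripper_width: 0.0002
```

step_arm(steps=[[[0,1,0.4],0],[[0,1,0.4],0],[[0,1,0.4],0],[[0,1,0.4],0],[[0,1,0.4],0],[[0,1,0.4],0],[[0,1,0.4],0],[[0,1,0.4],0],[[0,1,0.4],0],[[0,1,0.4],0],[[0,1,0.4],0],[[0,1,0.4],0],[[0,1,0.4],0],[[0,1,0.4],0],[[0,1,0.4],0],[[0,1,0.4],0],[[0,1,0.4],0],[[0,1,0.4],0],[[0,1,0.4],0],[[0,0,0],0]])

```text
time_s: 3.43
tcp_pos: [0.5946, 0.0649, 0.2447]
eef_rot: [-166.5, 90.0, -168.5]
contact_force: [0.3, 0.4, 0.3]
gripper_width: 0.0005
```

```bash
cat >> h.py <<'E'
F=np.array([[ 0.6152,0.1204],[0.6108,-0.0095],[0.6064,-0.1394],[0.5403,0.123],[0.5358,-0.0069],[0.5314,-0.1369]])
def rel(i,ztip):
    s,R=tool()
    d=np.r_[F[i],ztip+.019]-s["tcp_pos"]
    print("t",round(s["time_s"],2),"pos",s["tcp_pos"].round(4),"F",s["contact_force"].round(2),"ty",np.degrees(np.arctan2(R[1,1],R[0,1])).round(2),"units",(R.T@d/.02).round(3))
E
python3 -c "
from h import *
rel(0,.093)
for i in range(3):
  capture('top');rel(0,.093)"
```

```text
t 3.43 pos [0.5946 0.0649 0.2447] F [0.35 0.36 0.29] ty 88.08 units [6.635 2.81  0.939]
t 3.48 pos [0.5938 0.0636 0.2447] F [-0.22 -0.01  0.78] ty 88.08 units [6.632 2.874 0.982]
t 3.53 pos [0.5933 0.0627 0.2448] F [-0.48 -1.05  0.26] ty 88.04 units [6.637 2.922 1.006]
t 3.58 pos [0.5931 0.0621 0.245 ] F [0.42 0.16 0.41] ty 88.0 units [6.649 2.953 1.009]
```

step_arm(steps=[[[0,1,0.35],0],[[0,1,0.35],0],[[0,0.95,0.3],0],[[0.9,0,0],0],[[0.9,0,0],0],[[0.9,0,0],0],[[0.9,0,0],0],[[0.9,0,0],0],[[0.9,0,0],0],[[0.8,0,0],0],[[0.4,0,0],0],[[0,0,0],0],[[0,0,0],0],[[0,0,0],0]])

```text
time_s: 4.75
tcp_pos: [0.6164, 0.1209, 0.1146]
eef_rot: [17.4, 89.9, 15.4]
contact_force: [-0.5, 0.0, 1.2]
gripper_width: 0.0005
```

```bash
python3 -c "
from h import *
rel(0,.078)
cv2.imwrite('pics/s1.png',cv2.resize(capture('side')[180:340,220:420],None,fx=4,fy=3.7))
cv2.imwrite('pics/w1.png',capture('wrist'))
rel(0,.078)"
```

```text
t 4.75 pos [0.6164 0.1209 0.1146] F [-0.48  0.02  1.24] ty 87.99 units [ 0.881 -0.027 -0.059]
t 4.85 pos [0.6163 0.1208 0.1148] F [ 0.16  0.97 -0.23] ty 87.98 units [ 0.89  -0.023 -0.055]
```

View pics/s1.png

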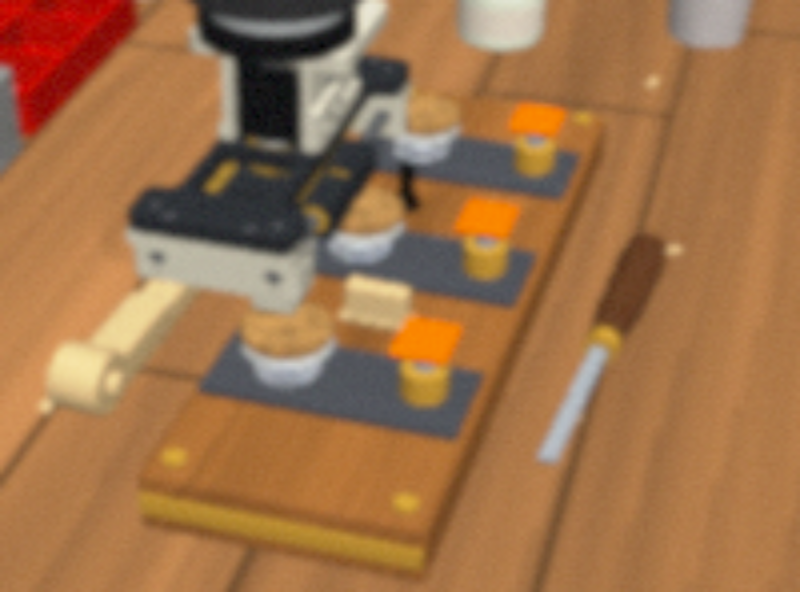

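View pics/w1.png

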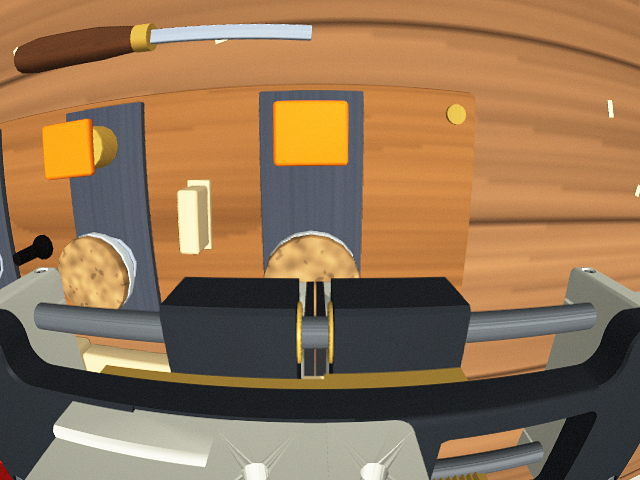

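The tip is centred over the left pad (zoomed side view: fingers at about (290,290), pad at (288,340)), roughly 18 mm above it. Pressing now.

step_arm(steps=[[[0.4,0,0.05],0],[[0.3,0,0],0],[[0.2,0,0],0],[[0.1,0,0],0],[[0,0,0],0],[[0,0,0],0],[[0,0,0],0],[[0,0,0],0]])

```text
time_s: 5.52
tcp_pos: [0.6166, 0.1204, 0.094]
eef_rot: [-65.1, 90.0, -67.2]
contact_force: [-1.2, 0.4, 5.5]
gripper_width: 0.0004
```

```bash
python3 -c "
from h import *
for i in range(4): capture('top');rel(0,.078)"
```

```text
t 5.57 pos [0.6166 0.1204 0.094 ] F [-2.89  0.67  6.63] ty 87.98 units [-0.15  -0.001 -0.068]
t 5.62 pos [0.6166 0.1204 0.094 ] F [-1.81  0.87  4.75] ty 87.98 units [-0.15  -0.001 -0.068]
t 5.67 pos [0.6165 0.1204 0.094 ] F [-3.34  1.09  5.84] ty 87.98 units [-0.15  -0.001 -0.067]
t 5.72 pos [0.6165 0.1204 0.094 ] F [-1.99  0.74  6.05] ty 87.98 units [-0.149 -0.001 -0.067]
```

step_arm(steps=[[[0.1,0,0],0],[[0.1,0,0],0],[[0.1,0,0],0],[[0,0,0],0],[[0,0,0],0],[[0,0,0],0],[[0,0,0],0]])

```text
time_s: 6.3
tcp_pos: [0.6166, 0.1204, 0.089]
eef_rot: [-15.1, 90.0, -17.1]
contact_force: [-5.2, -0.6, 14.8]
gripper_width: 0.0006
```

```bash
python3 -c "
from h import *
for i in range(6): capture('top');rel(0,.078)
cv2.imwrite('pics/s2.png',cv2.resize(capture('side')[180:340,220:420],None,fx=4,fy=3.7))"
```

```text
t 6.35 pos [0.6166 0.1204 0.089 ] F [-5.37  0.02 13.89] ty 88.0 units [-0.399 -0.001 -0.067]
t 6.4 pos [0.6166 0.1204 0.0891] F [-5.85  0.93 13.26] ty 88.0 units [-0.397 -0.002 -0.068]
t 6.45 pos [0.6166 0.1204 0.089 ] F [-5.19  0.03 14.31] ty 88.0 units [-0.398 -0.    -0.069]
t 6.5 pos [0.6166 0.1204 0.0891] F [-5.4  -0.44 13.88] ty 88.0 units [-0.396 -0.002 -0.069]
t 6.55 pos [0.6166 0.1204 0.089 ] F [-5.86  1.36 13.97] ty 88.0 units [-0.398 -0.001 -0.069]
t 6.6 pos [0.6166 0.1203 0.089 ] F [-6.61  0.21 13.22] ty 88.0 units [-0.398  0.    -0.069]
```

View pics/s2.png

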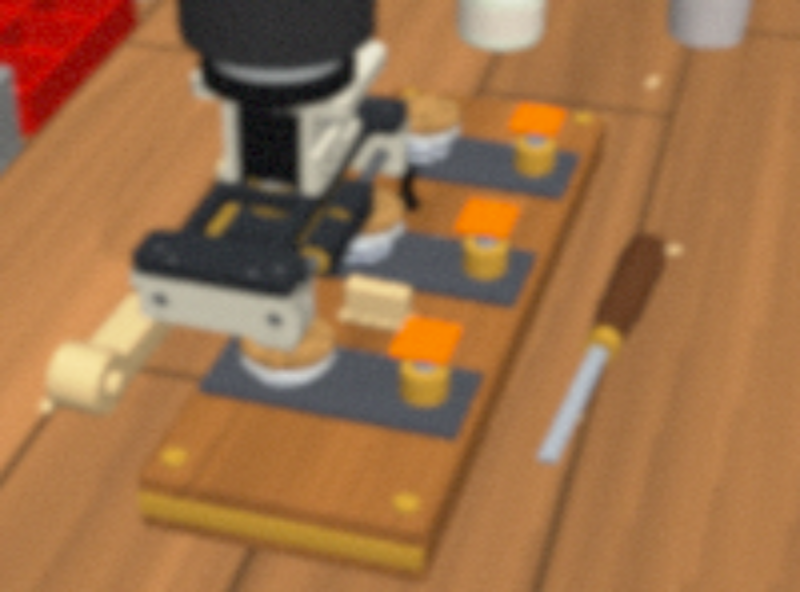

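The left pad gave about 8 mm in all. Going from 5.8 N to 13.8 N over 5 mm makes it about 1600 N/m, the stiffest. Next is the middle pad.

step_arm(steps=[[[-0.6,0,0],0],[[-0.9,0,0],0],[[-0.7,0,-0.05],0],[[0,-0.9,0],0],[[0,-0.9,0],0],[[0,-0.9,0],0],[[0,-0.9,0],0],[[0,-0.9,0],0],[[0,-0.9,0],0],[[0,-0.7,0],0],[[0,-0.4,0],0],[[0,0,0],0],[[0,0,0],0],[[0.4,0,0],0],[[0.5,0,0],0],[[0,0,0],0],[[0,0,0],0],[[0,0,0],0]])

```text
time_s: 8.15
tcp_pos: [0.6109, -0.0091, 0.1132]
eef_rot: [-152.0, 90.0, -154.0]
contact_force: [-0.7, -0.7, 0.6]
gripper_width: 0.0005
```

```bash
python3 -c "
from h import *
capture('side')
cv2.imwrite('pics/s3.png',cv2.resize(capture('side')[180:340,220:420],None,fx=4,fy=3.7))
rel(1,.078)"
```

```text
t 8.25 pos [ 0.6112 -0.0092  0.1137] F [-0.13 -0.74  0.07] ty 88.0 units [ 0.835 -0.015 -0.02 ]
```

View pics/s3.png

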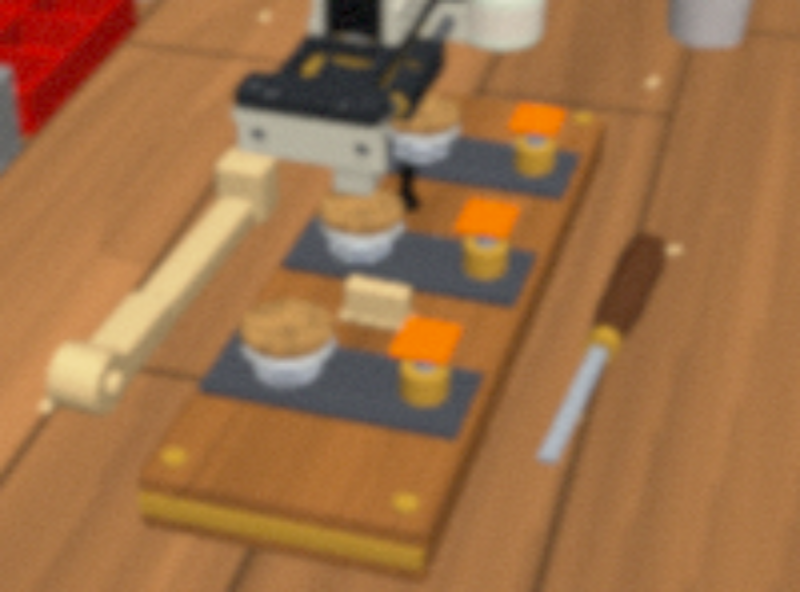

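The tip is centred over the middle pad (zoomed side view: pad at about (362,215)), and the left pad has sprung back up.

step_arm(steps=[[[0.4,0,0],0],[[0.3,0,0],0],[[0.2,0,0],0],[[0.1,0,0],0],[[0,0,0],0],[[0,0,0],0],[[0,0,0],0],[[0,0,0],0]])

```text
time_s: 8.92
tcp_pos: [0.6109, -0.0096, 0.0938]
eef_rot: [-140.4, 90.0, -142.4]
contact_force: [-1.2, 0.6, 1.8]
gripper_width: 0.0005
```

```bash
python3 -c "
from h import *
for i in range(5): capture('top');rel(1,.078)"
```

```text
t 8.97 pos [ 0.6109 -0.0096  0.0938] F [-0.23  1.69  2.45] ty 87.97 units [-0.162  0.003 -0.004]
t 9.02 pos [ 0.6109 -0.0096  0.0937] F [-1.92 -0.14  1.25] ty 87.97 units [-0.164  0.003 -0.005]
t 9.07 pos [ 0.6109 -0.0095  0.0937] F [-2.16 -0.28  2.64] ty 87.97 units [-0.165  0.002 -0.005]
t 9.12 pos [ 0.6109 -0.0096  0.0937] F [-1.19  0.57  2.25] ty 87.97 units [-0.166  0.003 -0.006]
t 9.17 pos [ 0.6109 -0.0096  0.0937] F [-2.21  0.13  2.04] ty 87.97 units [-0.167  0.003 -0.006]
```

step_arm(steps=[[[0.1,0,0],0],[[0.1,0,0],0],[[0.1,0,0],0],[[0,0,0],0],[[0,0,0],0],[[0,0,0],0],[[0,0,0],0]])

```text
time_s: 9.75
tcp_pos: [0.6111, -0.0095, 0.0877]
eef_rot: [-14.9, 90.0, -17.0]
contact_force: [-0.9, -1.1, 4.2]
gripper_width: 0.0003
```

```bash
python3 -c "
from h import *
for i in range(6): capture('top');rel(1,.078)"
```

```text
t 9.8 pos [ 0.6112 -0.0095  0.0877] F [-1.04 -0.83  5.14] ty 87.97 units [-0.463  0.001 -0.018]
t 9.85 pos [ 0.6111 -0.0095  0.0877] F [-0.93 -1.6   4.6 ] ty 87.98 units [-0.464  0.001 -0.017]
t 9.9 pos [ 0.6111 -0.0095  0.0877] F [-1.43 -0.77  4.35] ty 87.97 units [-0.465  0.    -0.017]
t 9.95 pos [ 0.6111 -0.0095  0.0877] F [-0.92 -0.7   4.87] ty 87.97 units [-0.465  0.001 -0.016]
t 10.0 pos [ 0.6111 -0.0095  0.0877] F [-0.77 -0.72  4.63] ty 87.97 units [-0.465  0.001 -0.017]
t 10.05 pos [ 0.6111 -0.0095  0.0877] F [-1.38 -2.04  4.65] ty 87.97 units [-0.467  0.    -0.016]
```

The middle pad went from 2.1 N to 4.7 N over 6 mm, so about 425 N/m (soft). Next is the right pad.

step_arm(steps=[[[-0.6,0,0],0],[[-0.9,0,0],0],[[-0.7,0,0],0],[[0,-0.9,0],0],[[0,-0.9,0],0],[[0,-0.9,0],0],[[0,-0.9,0],0],[[0,-0.9,0],0],[[0,-0.9,0],0],[[0,-0.7,0],0],[[0,-0.4,0],0],[[0,0,0],0],[[0,0,0],0],[[0.4,0,0],0],[[0.5,0,0],0],[[0,0,0],0],[[0,0,0],0],[[0,0,0],0]])

```text
time_s: 11.55
tcp_pos: [0.6064, -0.139, 0.1133]
eef_rot: [-164.1, 90.0, -166.1]
contact_force: [-0.2, -0.2, 1.1]
gripper_width: 0.0003
```

```bash
python3 -c "
from h import *
capture('side');capture('side')
rel(2,.078)"
```

```text
t 11.65 pos [ 0.6066 -0.1392  0.1137] F [-0.23  0.73  0.26] ty 88.0 units [ 0.837 -0.011 -0.011]
```

step_arm(steps=[[[0.4,0,0],0],[[0.3,0,0],0],[[0.2,0,0],0],[[0.1,0,0],0],[[0,0,0],0],[[0,0,0],0],[[0,0,0],0],[[0,0,0],0]])

```text
time_s: 12.32
tcp_pos: [0.6062, -0.1393, 0.0938]
eef_rot: [155.8, 90.0, 153.7]
contact_force: [-1.8, 1.6, 4.6]
gripper_width: 0.0006
```

```bash
python3 -c "
from h import *
for i in range(5): capture('top');rel(2,.078)"
```

```text
t 12.37 pos [ 0.6062 -0.1394  0.0937] F [-2.34  2.34  4.53] ty 87.97 units [-0.163 -0.001  0.01 ]
t 12.42 pos [ 0.6063 -0.1394  0.0938] F [-2.09  0.93  3.5 ] ty 87.97 units [-0.162  0.001  0.007]
t 12.47 pos [ 0.6063 -0.1394  0.0937] F [-2.53  2.75  4.26] ty 87.97 units [-0.165 -0.     0.007]
t 12.52 pos [ 0.6063 -0.1394  0.0937] F [-2.88  1.24  4.51] ty 87.97 units [-0.166  0.001  0.005]
t 12.57 pos [ 0.6063 -0.1394  0.0936] F [-1.38  1.66  4.25] ty 87.97 units [-0.168  0.001  0.007]
```

step_arm(steps=[[[0.1,0,0],0],[[0.1,0,0],0],[[0.1,0,0],0],[[0,0,0],0],[[0,0,0],0],[[0,0,0],0],[[0,0,0],0]])

```text
time_s: 13.15
tcp_pos: [0.6065, -0.1395, 0.0882]
eef_rot: [-30.6, 90.0, -32.6]
contact_force: [-3.2, 2.0, 9.1]
gripper_width: 0.0005
```

```bash
python3 -c "
from h import *
for i in range(6): capture('top');rel(2,.078)"
```

```text
t 13.2 pos [ 0.6065 -0.1395  0.0882] F [-3.83  2.06  8.79] ty 87.98 units [-0.439  0.005 -0.004]
t 13.25 pos [ 0.6065 -0.1395  0.0882] F [-3.79  1.71  8.24] ty 87.99 units [-0.439  0.003 -0.003]
t 13.3 pos [ 0.6065 -0.1395  0.0882] F [-3.93  1.88  8.16] ty 87.99 units [-0.439  0.003 -0.004]
t 13.35 pos [ 0.6064 -0.1395  0.0882] F [-2.97  2.42  8.43] ty 87.98 units [-0.439  0.005 -0.002]
t 13.4 pos [ 0.6065 -0.1395  0.0882] F [-3.68  2.3   9.05] ty 87.99 units [-0.438  0.004 -0.004]
t 13.45 pos [ 0.6065 -0.1395  0.0882] F [-3.29  2.53  8.83] ty 87.98 units [-0.438  0.005 -0.003]
```

The right pad went from 4.2 N to 8.6 N over 5.5 mm, so about 800–900 N/m. The middle pad is the softest, so I'm moving over the middle tag.

step_arm(steps=[[[-0.7,0,0],0],[[-1,0,0],0],[[-0.9,0,0],0],[[0,0.9,-0.5],0],[[0,0.9,-0.5],0],[[0,0.9,-0.5],0],[[0,0.9,-0.5],0],[[0,0.9,-0.5],0],[[0,0.9,-0.5],0],[[0,0.7,-0.5],0],[[0,0.4,-0.25],0],[[0,0,0],0],[[0,0,0],0],[[0.4,0,0],0],[[0.3,0,0],0],[[0,0,0],0],[[0,0,0],0],[[0,0,0],0]])

```text
time_s: 14.95
tcp_pos: [0.5361, -0.0073, 0.1252]
eef_rot: [-150.3, 90.0, -152.4]
contact_force: [0.1, 0.2, -0.0]
gripper_width: 0.0007
```

```bash
python3 -c "
from h import *
capture('side')
cv2.imwrite('pics/s4.png',cv2.resize(capture('side')[180:340,220:420],None,fx=4,fy=3.7))
rel(4,.086)"
```

```text
t 15.05 pos [ 0.5362 -0.0071  0.1256] F [0.2  0.72 0.04] ty 87.95 units [ 1.03   0.007 -0.023]
```

View pics/s4.png

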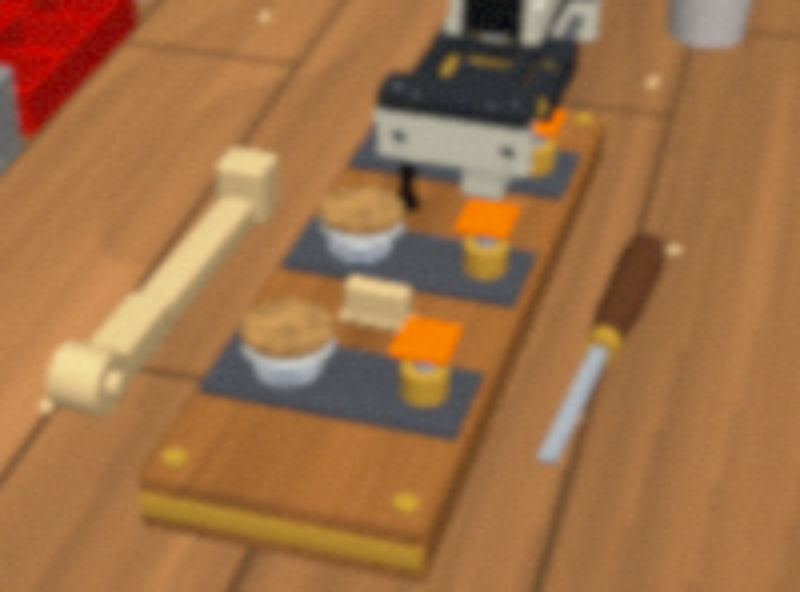

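The tip is over the middle tag (zoomed side view: tag at about (488,217)), about 20 mm above it.

step_arm(steps=[[[0.4,0,0],0],[[0.4,0,0],0],[[0.25,0,0],0],[[0.2,0,0],0],[[0.15,0,0],0],[[0.15,0,0],0],[[0.1,0,0],0],[[0,0,0],0],[[0,0,0],0],[[0,0,0],0]])

```text
time_s: 15.88
tcp_pos: [0.5362, -0.0068, 0.0926]
eef_rot: [9.5, 90.0, 7.5]
contact_force: [0.5, 0.2, 0.7]
gripper_width: 0.0006
```

```bash
python3 -c "
from h import *
for i in range(4): capture('top');rel(4,.072)"
```

```text
t 15.93 pos [ 0.5362 -0.0068  0.0926] F [-0.32  0.26  0.72] ty 87.97 units [ 0.082 -0.004 -0.019]
t 15.98 pos [ 0.5362 -0.0068  0.0927] F [ 0.03  0.23 -0.26] ty 87.97 units [ 0.083 -0.004 -0.019]
t 16.03 pos [ 0.5361 -0.0068  0.0927] F [-0.62  0.59 -0.18] ty 87.97 units [ 0.083 -0.004 -0.017]
t 16.08 pos [ 0.5361 -0.0069  0.0927] F [ 0.14  0.99 -0.19] ty 87.97 units [ 0.083 -0.003 -0.015]
```

step_arm(steps=[[[0.05,0,0],0],[[0.05,0,0],0],[[0.05,0,0],0],[[0,0,0],0],[[0,0,0],0],[[0,0,0],0]])

```text
time_s: 16.58
tcp_pos: [0.5363, -0.0068, 0.091]
eef_rot: [-3.1, 89.9, -5.1]
contact_force: [-5.2, 0.8, 14.1]
gripper_width: 0.0002
```

```bash
python3 -c "
from h import *
for i in range(3): capture('top');rel(4,.072)
cv2.imwrite('pics/s5.png',cv2.resize(capture('side')[180:340,220:420],None,fx=4,fy=3.7))"
```

```text
t 16.63 pos [ 0.5363 -0.0068  0.091 ] F [-5.4   1.24 14.13] ty 88.0 units [-0.001 -0.005 -0.024]
t 16.68 pos [ 0.5363 -0.0068  0.091 ] F [-4.05  0.74 14.8 ] ty 88.01 units [-0.001 -0.006 -0.026]
t 16.73 pos [ 0.5363 -0.0068  0.091 ] F [-4.42  0.91 15.11] ty 88.0 units [-0.002 -0.004 -0.024]
```

View pics/s5.png

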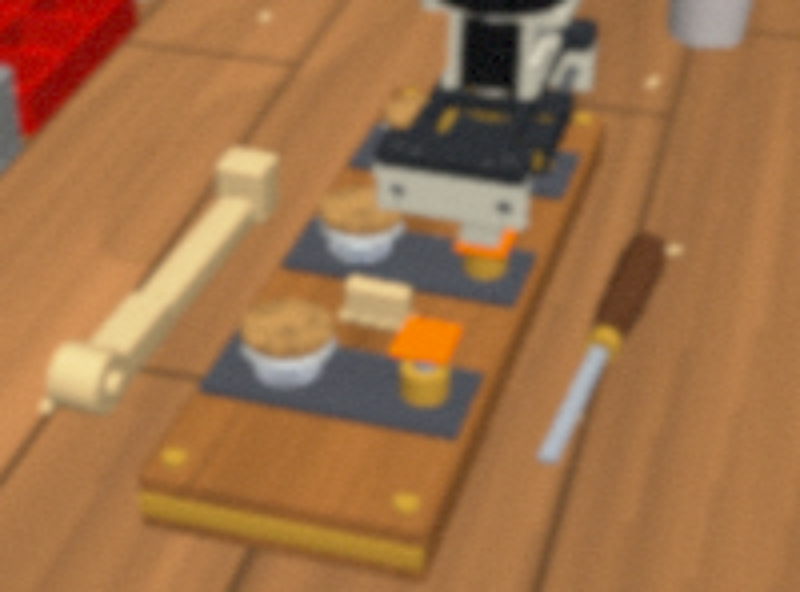

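The tag is seated on its collar: the tip is exactly 14 mm down with a 15 N reaction. Retreating straight up.

step_arm(steps=[[[-0.3,0,0],0],[[-0.6,0,0],0],[[-1,0,0],0],[[-1,0,0],0],[[-1,0,0],0],[[-1,0,0],0],[[-1,0,0],0],[[-0.6,0,0],0],[[0,0,0],0],[[0,0,0],0],[[0,0,0],0],[[0,0,0],0]])

```text
time_s: 17.78
tcp_pos: [0.5354, -0.007, 0.2185]
eef_rot: [-166.5, 89.9, -168.5]
contact_force: [0.0, 1.1, 0.7]
gripper_width: 0.0003
```

```bash
python3 -c "
from h import *
cv2.imwrite('pics/s6.png',cv2.resize(capture('side')[150:340,180:440],None,fx=3,fy=3))
cv2.imwrite('pics/w6.png',capture('wrist'))
rel(4,.072)"
```

```text
t 17.88 pos [ 0.5356 -0.0069  0.2186] F [0.03 0.12 0.02] ty 87.97 units [6.38e+00 6.00e-03 2.00e-02]
```

View pics/s6.png

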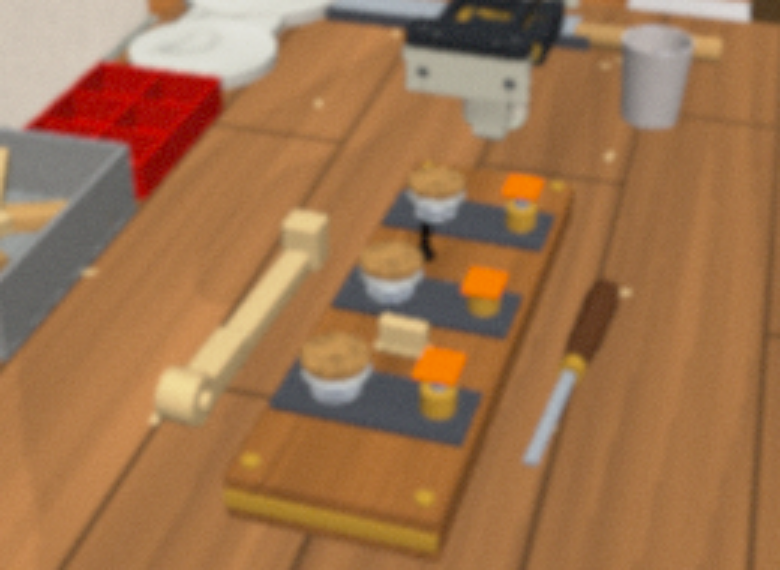

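View pics/w6.png

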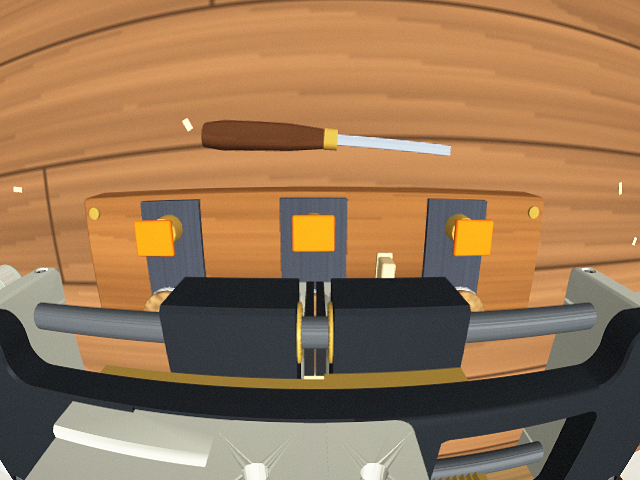

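The middle tag at (485,282) in the side view stays down on its collar. The left and right tags at (440,365) and (523,187) are up, the loose things are in place, and the arm is clear at about 0 N.

```bash
python3 -c "
from h import *
print(close_job())"
```

```text
the job is handed in; nothing more can be done
None
```

I pressed the left, middle and right pads in that order. The middle one was the softest, so I pushed its tag fully down and handed the job in at about 18 s.

| Pad | Travel pressed | Force rise | Stiffness |
|---|---|---|---|
| Left | about 8 mm | 5.8 → 13.8 N | about 1600 N/m |
| Middle | about 9 mm | 2.1 → 4.7 N | about 425 N/m |
| Right | about 9 mm | 4.2 → 8.6 N | about 800 N/m |

- **Middle tag:** it went down 14 mm and met about 15 N of resistance on its collar. It stayed down after the arm withdrew.
- **Final pictures:** the left and right tags were up. The neck, gouge and both blanks looked unmoved. I judged this by eye and did not measure their positions again. The bottle and glue jar were out of these views, but the arm never came near them.
- **Arm:** it was clear of everything at about 0 N. No check failed. The right pad read a little below its nominal 900 N/m, but well apart from the other two.

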